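Close the lens drilling jig and hold it clamped

TASK

Take the long drill cover by its grip out of its wooden tray and set it lengthwise along the drilling jig, so that the hole in its underside slips over the jig's locating pin and the cover drops flat onto both lens blanks. Then press it down fully against the springs and finish like that, with the fingers still on the cover and holding it fully down; do not let it go. Leave the short cover in its tray and do not push the other things on the bench about.

Things in the scene. Friction and masses are not known exactly. Their poses are not given: they have to be found in the camera images.
- long_cover: Aluminium plate 150 (x) x 60 (y) x 14 mm thick; grey grip block on its middle, 24 mm thick along x (pinch it there), 50 along y, from 14 to 49 mm above the underside. Origin: centre of the underside, also the centre of the blind round hole there (15 mm wide, 14 deep, closed above, not seen from above). z up. 0.22 to 0.38 kg. Symmetric: either end may go either way.
- short_cover: A short cover lying in the other tray, not wanted: same build and grip, but the plate is only 86 mm (x) x 60 mm (y). Origin: centre of its underside. Stays in its tray.
- base: The drilling jig, fixed: aluminium base 90 (x) x 190 (y, long axis) x 18 mm high. Origin: centre of its underside on the bench; z up. On it two clear round lens blanks, 46 mm wide on 48 mm pads, centred 46 mm to +y and -y of the middle, tops 34 mm above the bench when up, 28 when fully pressed. The cover goes with its x along the base's y, either way round.
- pin (a point): Tip of the jig's fixed upright steel locating pin in the middle of the base: 12 mm in diameter, last 5 mm tapering to 5 mm; tip 41 mm above the bench, 7 mm above the blanks when these are up. Off the hole a cover rides on the tip; over the hole it drops 7 mm onto the blanks.
- pad_bar (a joint): How far the sprung bar with both lens pads is pressed down, in m: 0 up, 0.006 fully down at its stop. 6 N to begin moving, 12 N at the stop (the cover's weight alone, 2 to 4 N, does not move it). It springs up when released.
- tray_a: Wooden tray holding the long cover, fixed to the bench: 200 mm (x) x 110 mm (y), walls 24 mm high and 6 mm thick, floor 6 mm thick. Origin: centre of its underside.
- tray_b: Second wooden tray, same sizes, holding the short cover.
- mug: Clear glass mug, 76 mm across, 90 mm high, standing open end up; bystander, leave alone. Origin at its underside.
- bottle: Clear water bottle, 60 mm across, 190 mm high, upright; bystander, leave alone. Origin at its underside.
- screwdriver: Screwdriver 150 mm long lying on the bench; bystander, leave alone. Origin at its underside.
- pliers: Small pliers about 140 mm long, 12 mm high, lying flat; bystander, leave alone. Origin at its underside.
- case: Grey spectacle case, 160 x 62 mm, 41 mm high; bystander, leave alone. Origin at its underside.
- spectacles: Thin brass-coloured spectacle frame, 125 mm deep, 125 mm wide, 38 mm high, standing with its arms open; bystander, leave alone. Origin at its underside.
Things that resemble listed ones, but are neither listed nor needed, are in the scene too. Leave any green look-alike of the short_cover alone. What is shaped like the long_cover but red is not meant.

How it is judged (in metres and radians):
On the way:
1. the long cover is lifted clear of its tray and of the jig's pin (height (world z) of long_cover above 0.043 m and contact force between long_cover and tray_a below 0.1 N and contact force between the fingers and long_cover above 1 N), for 0.1 s.
At the end, for the whole second after the job is handed in: Long cover held by the fingers (over 3 N) and at rest on the pin: hole within 3.5 mm of it, lengthwise within 0.14 rad, flat within 0.06 rad, underside at most 32 mm up, sprung bar down over 4.5 of 6 mm, over 6 N on the pads. Short cover still in its tray (value of joint pad_bar above 0.0045 m and horizontal distance between long_cover and pin below 0.0035 m and z of long_cover in the frame of base below 0.032 m and angle between the x axis of long_cover and the y axis of base, either way round below 0.14 rad and angle between long_cover's own z axis and vertical below 0.06 rad and contact force between the fingers and long_cover above 3 N and contact force between long_cover and pad_bar above 6 N and linear speed of long_cover below 0.02 m/s and horizontal distance between short_cover and tray_b below 0.06 m and height (world z) of short_cover below 0.015 m); the arm keeps its last pose, push and grip.
It fails at once if a bystander is pushed more than 30 mm from its place (distance of any of mug, bottle, screwdriver, pliers, case, spectacles from where it was at the start of the episode above 0.03 m).
It fails at once if the short cover is taken out of its tray (height (world z) of short_cover above 0.05 m).
It also fails if it takes over 43 s, if anything falls off the work surface, if the arm or the gripper's body presses on something with over 40 N, if the wrist force passes 120 N, or if a joint passes its speed limit or range.

ROBOT

A 6-joint arm with a two-finger parallel gripper is mounted at the origin on the work surface. World frame = base frame: x ahead of the robot, y to its left, z up, the work surface at z = 0. Lengths are in mm, angles in degrees, forces in N, time in s.
With the tool pointing down it reaches from about 300 to 850 mm from the base axis. Payload 4.2 kg.
Tool frame: the origin (TCP) lies on the centre line of the jaws, within the pads' length; the fingertips stand r.tip_reach ahead of it and the grasp point (between the pads) lies 11 mm behind it (r.tip_reach is the distance from the TCP to the fingertips, in mm); y points along the fingers, x is the direction in which the jaws open and shut, and the axes are right-handed (so a half turn about y gives the same grasp; the last joint's range is limited). The gripper opens to 91 mm and grips with 3 to 60 N. Pads are 32 mm wide; open, the fingers measure 118 mm over their backs; the gripper's body (76 mm by 178 mm) begins 60 mm behind the grasp point.
Start: joints at [-66.75, 18.312, 89.639, -0, 72.044, -1.146], TCP at [237.509, -523.674, 197.476] pointing down, gripper open.
Joint ranges: [-177.97, 177.97], [-48.28, 115.42], [12.27, 149.76], [-77.06, 257.06], [2.81, 150.46], [-146.56, 146.56]. Speed limits (degrees/s): [147.25, 147.25, 180, 180, 180, 180].

INTERFACE

Orientations are given as [roll, pitch, yaw] about the fixed x, y, z axes, in that order (R = Rz(yaw) Ry(pitch) Rx(roll)).
In Python, from cell import get_state, vision, order, r gives the robot as it stands.
- The arm moves only by the tool carry_out, never from a script. Its argument "series" is a list of rows, each a list of 7 numbers: the shift along the world's x, y, z in cm, then the turn, a rotation vector about the world's x, y, z in degrees, then the finger opening in cm, from 0 to 9.12. A call has 1 to 8 rows; each row shifts and turns the pose as measured when the row begins; what a row does not reach is not made up. A row lasts 1/10 s, in which the tool goes at most 50 mm and 8.59 degrees, less where a joint would pass 70% of its speed; a pose out of reach is approached as far as the arm can. A call with a gripper value outside its range is refused whole. The fingers move at their own pace and stop on an object; "grip_force" is the grip in N (left out, the last holds). Time passes only in rows, so rows that do not move let the fingers close. It gives the time, the measured TCP pose, the force and the opening at its end, in the units of the state.
- get_state(): the state, without advancing time (a new reading comes with each control period).
- vision.camera(name): name is "scene" or "top" or "wrist"; returns the picture (420x560x3 uint8, red, green, blue); there is no depth.
- vision.camera_params(name): a dict with "mtx" (3x3 intrinsics, pixels), "T" (4x4, takes a point from camera to world coordinates); the wrist camera has in their place "hand_eye" (4x4, takes a point from camera to tool coordinates, whose origin is the TCP and whose axes are the tool frame's). Camera axes: x right, y down, z forward; pixel columns grow to the right and rows downward; lengths in mm; the calibration is good to about 2 mm. A picture is of the moment at which its call begins: read the wrist's pose just before it. camera_params takes no time and is no camera call.
- order.close_job(): hands the job in, once; it reports no verdict.
The state is a dict: "time_s": time; "qpos": joint angles; "joint_vel": joint speeds; "tau": joint torques, N m; "eef_pos": TCP position; "tool_rot": TCP orientation; "force": force on the tool from outside, world axes, zero at the start; "moment": the same for the moment, N m; "gripper_width": finger opening in mm.
Only numpy, scipy, OpenCV 4.12 (cv2) and the standard library are available. Lean on these libraries where they do the work, as an engineer would, in place of code of your own. Each camera call takes 0.05 s, during which the arm holds its last target.

## Working session

There is one attempt and no reset: what is moved stays moved. The work goes in short steps, Python scripts to look and compute and a tool call to move; the robot and the scene stay as the last step left them, time stands still between calls to the robot, and variables do not carry over. Pictures are saved under pics/ and viewed, and the job is handed in when it is done.

Besides the shell and the picture viewer there is one more tool, called by a JSON object that holds its "name" and its "arguments", one argument or row to a line. carry_out: Moves the arm, as the interface text tells. Its arguments: {"type":"object","properties":{"series":{"type":"array","items":{"type":"array","items":{"type":"number"}}},"grip_force":{"type":"number"}},"required":["series"]}

```bash
ls; mkdir -p pics
python3 - <<'E'
from cell import get_state, vision, order, r
import cv2
print(get_state()); print(r.tip_reach)
for n in ["scene","top","wrist"]:
    p=vision.camera_params(n); print(n,p)
for n in ["scene","top"]:
    im=vision.camera(n); cv2.imwrite(f"pics/{n}0.png",im[:,:,::-1])
E
```

```text
pics
{'time_s': 0.0, 'qpos': array([-6.67498749e+01,  1.83513945e+01,  8.97063861e+01,  9.99105171e-04,
        7.20446274e+01, -1.14526941e+00]), 'joint_vel': array([ 0.06610495, -0.08934068, -0.06440045, -0.05857446, -0.03091121,
       -0.02609184]), 'tau': array([-1.21140372e-03, -4.12459731e+01, -2.31971204e+01,  7.24171568e-02,
        4.57387569e-02, -1.30706981e-04]), 'eef_pos': array([ 237.29146974, -523.16006353,  196.62292614]), 'tool_rot': array([-89.99700342,   0.10236851, -65.60491168]), 'force': array([-0.63977964, -0.56856199, -0.78098154]), 'moment': array([-0.05604185,  0.01761917, -0.02437963]), 'gripper_width': 91.04144934928517}
8.0
scene {'mtx': array([[404.30544762,   0.        , 276.0029972 ],
       [  0.        , 404.30544762, 207.55958596],
       [  0.        ,   0.        ,   1.        ]]), 'T': array([[ 5.83534766e-01,  6.41589483e-01, -4.97845470e-01,
         1.07579880e+03],
       [ 8.12082212e-01, -4.58671668e-01,  3.60753078e-01,
        -3.98404099e+02],
       [ 3.10776877e-03, -6.14803413e-01, -7.88674271e-01,
         9.21360570e+02],
       [ 
[... 414 characters left out ...]
+01],
       [-3.40436010e-03, -2.17317875e-01, -9.76094950e-01,
         1.26917148e+03],
       [ 0.00000000e+00,  0.00000000e+00,  0.00000000e+00,
         1.00000000e+00]])}
wrist {'mtx': array([[344.02695722,   0.        , 276.5484613 ],
       [  0.        , 344.02695722, 206.21901378],
       [  0.        ,   0.        ,   1.        ]]), 'hand_eye': array([[ 9.99999340e-01,  1.16694891e-04,  1.14308823e-03,
         1.39130972e+00],
       [-1.06073489e-03, -2.88679208e-01,  9.57425292e-01,
        -1.86188676e+02],
       [ 4.41712445e-04, -9.57425872e-01, -2.88678894e-01,
         8.36129100e+01],
       [ 0.00000000e+00,  0.00000000e+00,  0.00000000e+00,
         1.00000000e+00]])}
```

View pics/scene0.png

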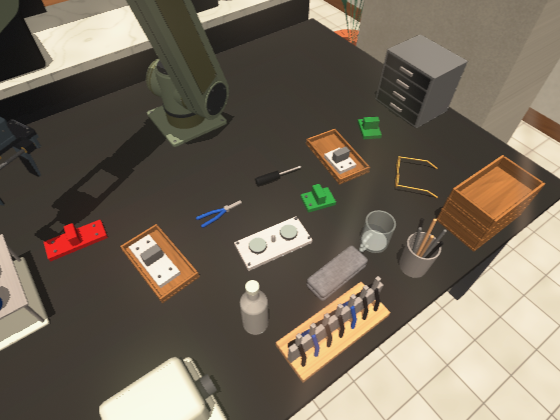

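View pics/top0.png

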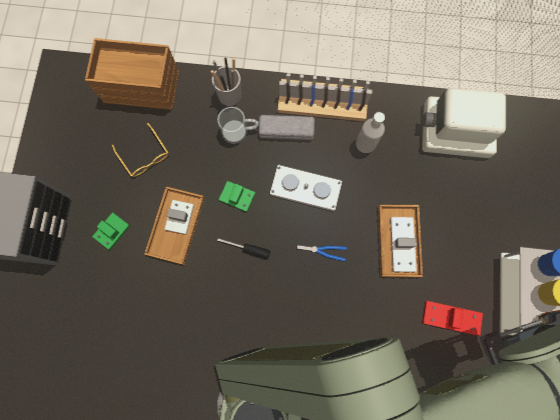

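The top view shows the long cover in its tray near (403,243), the jig near (306,187), and the short cover near (179,216). I'll enlarge these areas to measure them.

Run:
```python
import cv2
t=cv2.imread("pics/top0.png"); s=cv2.imread("pics/scene0.png")
c=cv2.resize(t[195:290,360:440],None,fx=6,fy=6,interpolation=cv2.INTER_CUBIC); cv2.imwrite("pics/c1.png",c)
c=cv2.resize(t[155:220,260:355],None,fx=8,fy=8,interpolation=cv2.INTER_CUBIC); cv2.imwrite("pics/c2.png",c)
c=cv2.resize(s[215:305,115:205],None,fx=6,fy=6,interpolation=cv2.INTER_CUBIC); cv2.imwrite("pics/c3.png",c)
c=cv2.resize(s[210:275,225:320],None,fx=8,fy=8,interpolation=cv2.INTER_CUBIC); cv2.imwrite("pics/c4.png",c)
```

```text
(no output)
```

View pics/c1.png

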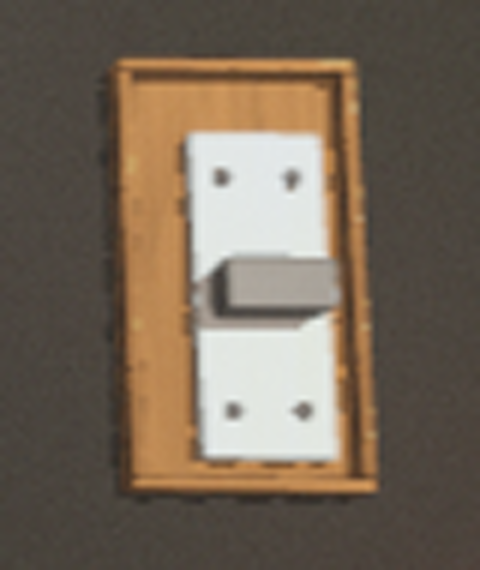

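View pics/c2.png

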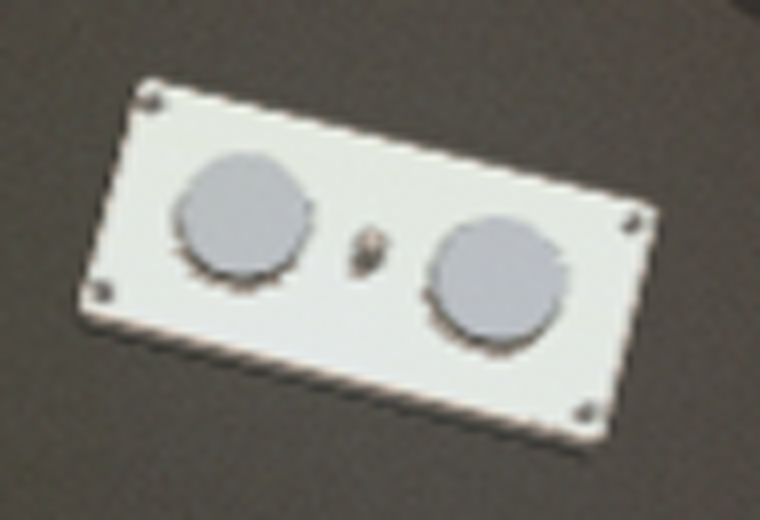

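View pics/c3.png

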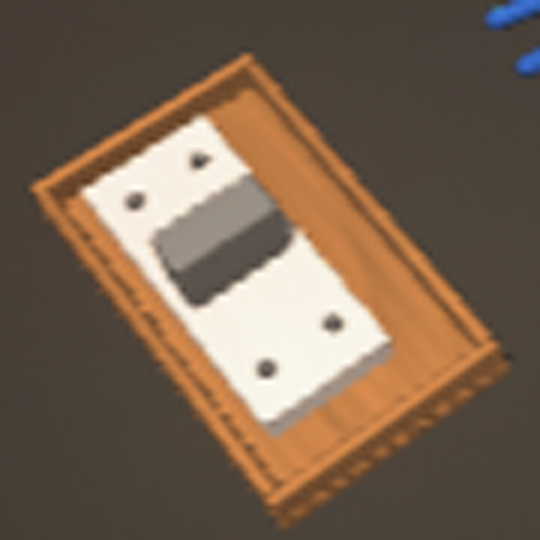

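View pics/c4.png

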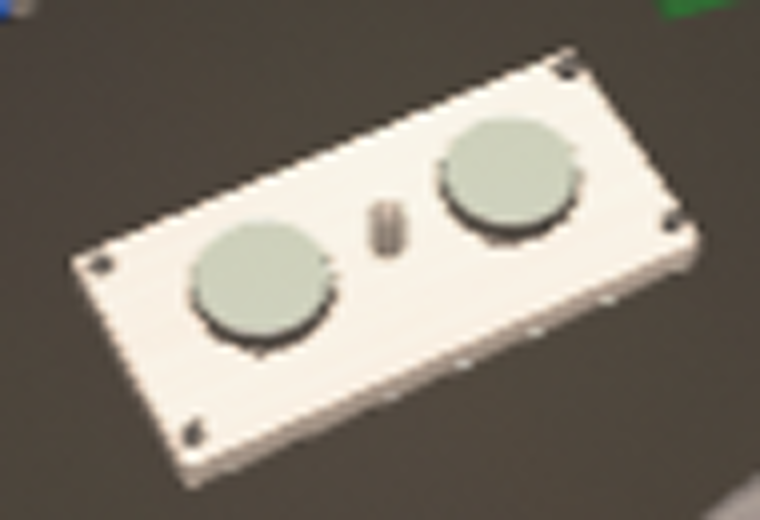

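```bash
cat > h.py <<'E'
import numpy as np
from cell import get_state, vision, order, r
from scipy.spatial.transform import Rotation as Ro
def camT(n):
    p=vision.camera_params(n)
    if n!="wrist": return p["mtx"],p["T"]
    s=get_state(); T=np.eye(4); T[:3,:3]=Ro.from_euler("xyz",s["tool_rot"],degrees=True).as_matrix(); T[:3,3]=s["eef_pos"]
    return p["mtx"],T@p["hand_eye"]
def ray(KT,uv,z):
    K,T=KT; d=T[:3,:3]@np.linalg.solve(K,[uv[0],uv[1],1]); o=T[:3,3]
    return o+d*(z-o[2])/d[2]
def proj(KT,P):
    K,T=KT; P=np.atleast_2d(P); c=(P-T[:3,3])@T[:3,:3]; q=c@K.T; return q[:,:2]/q[:,2:]
E
python3 - <<'E'
from h import *
np.set_printoptions(precision=1,suppress=True)
def do(n,off,f,pts,z):
    KT=camT(n); return np.array([ray(KT,((u+.5)/f-.5+off[0],(v+.5)/f-.5+off[1]),z) for u,v in pts])
def rep(name,P):
    print(name,"c",P.mean(0)); 
    if len(P)==4:
        e=[P[(i+1)%4]-P[i] for i in range(4)]
        print("  sides",[round(float(np.linalg.norm(x)),1) for x in e],"ang",[round(float(np.degrees(np.arctan2(x[1],x[0]))),1) for x in e])
rep("plate top",do("top",(360,195),6,[(187,132),(322,132),(340,460),(203,460)],20))
rep("grip top",do("top",(360,195),6,[(228,258),(336,258),(340,308),(228,308)],55))
rep("plate scene",do("scene",(115,215),6,[(205,115),(80,190),(272,424),(390,345)],20))
rep("grip scene",do("scene",(115,215),6,[(248,175),(152,240),(180,272),(283,208)],55))
rep("base top",do("top",(260,155),8,[(147,78),(657,207),(604,440),(82,312)],18))
rep("pin top",do("top",(260,155),8,[(370,232)],41))
b=do("top",(260,155),8,[(248,214),(499,278)],34);rep("blanks",b);print(np.linalg.norm(b[0]-b[1]))
rep("base scene",do("scene",(225,210),8,[(572,48),(75,260),(190,467),(697,235)],18))
rep("pin scene",do("scene",(225,210),8,[(386,206)],41))
b=do("scene",(225,210),8,[(264,278),(511,170)],34);rep("blanks",b);print(np.linalg.norm(b[0]-b[1]))
E
```

```text
plate top c [ 463.  -340.1   20. ]
  sides [62.7, 151.8, 62.0, 151.8] ang [-83.7, -174.3, 96.3, 6.0]
grip top c [ 462.7 -339.8   55. ]
  sides [48.3, 22.5, 49.9, 22.6] ang [-83.7, -172.9, 96.3, 3.1]
plate scene c [ 459.  -339.1   20. ]
  sides [61.5, 153.4, 56.4, 153.0] ang [-85.5, 6.9, 94.7, -175.0]
grip scene c [ 460.5 -339.1   55. ]
  sides [46.7, 21.1, 48.2, 24.0] ang [-82.4, 8.1, 94.3, -168.5]
base top c [595.3 -57.8  18. ]
  sides [187.7, 87.5, 189.1, 89.7] ang [-98.6, 172.4, 82.1, -8.5]
pin top c [598.1 -55.7  41. ]
blanks c [595.3 -57.5  34. ]
90.68305871238304
base scene c [591.5 -56.3  18. ]
  sides [189.5, 88.3, 187.7, 87.3] ang [-97.9, -7.7, 82.4, 171.1]
pin scene c [590.1 -56.3  41. ]
blanks c [592.4 -56.8  34. ]
91.61724178248792
```

{"name": "carry_out", "arguments": {
  "series": [
    [2.8,2.3,-0.5,0,0,8.5,9.1],
    [2.8,2.3,-0.5,0,0,8.5,9.1],
    [2.8,2.3,-0.5,0,0,8.5,9.1],
    [2.8,2.3,-0.5,0,0,8.5,9.1],
    [2.8,2.3,-0.5,0,0,8.5,9.1],
    [2.8,2.3,-0.5,0,0,8.5,9.1],
    [2.8,2.3,-0.5,0,0,8.5,9.1],
    [2.8,2.3,-0.5,0,0,8.5,9.1]
  ]
}}

```text
time_s: 0.9
eef_pos: [463.8, -334.0, 152.4]
tool_rot: [-90.0, 0.3, 3.3]
force: [-0.7, 0.8, 0.2]
gripper_width: 90.9
```

Run:
```python
from h import *
import cv2
np.set_printoptions(precision=1,suppress=True)
s=get_state(); print(s["time_s"],s["eef_pos"],s["tool_rot"],s["force"])
KT=camT("wrist"); np.savez("w1.npz",K=KT[0],T=KT[1])
im=vision.camera("wrist"); cv2.imwrite("pics/w1.png",im[:,:,::-1])
print("bottle base",ray(camT("top"),(366,147),0), ray(camT("scene"),(255,325),0), "mug",ray(camT("top"),(237,132),45))
```

```text
0.9 [ 463.8 -334.   152.4] [-90.    0.3   3.3] [-0.7  0.8  0.2]
bottle base [ 740.3 -221.5   -0. ] [ 750.3 -221.9    0. ] mug [727.5 154.6  45. ]
```

View pics/w1.png

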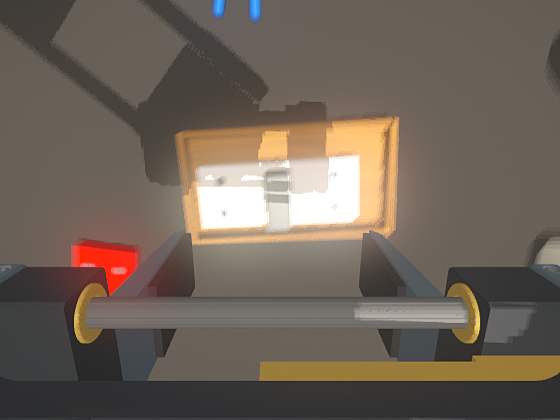

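The wrist picture shows the tray at (180-398, 118-242), the plate at about (197-360, 155-230) and the grip near (277,195). I'll enlarge it.

Run:
```python
import cv2
t=cv2.imread("pics/w1.png")
cv2.imwrite("pics/w1c.png",cv2.resize(t[110:250,175:405],None,fx=3.4,fy=3.4,interpolation=cv2.INTER_CUBIC))
```

```text
(no output)
```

View pics/w1c.png

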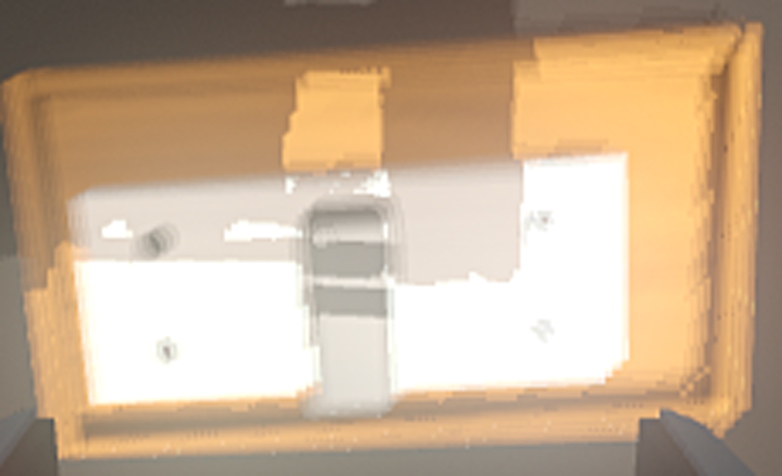

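Run:
```python
from h import *
np.set_printoptions(precision=1,suppress=True)
d=np.load("w1.npz"); KT=(d["K"],d["T"]); f=3.4
for nm,pts,z in [("plate",[(70,193),(627,153),(629,383),(88,403)],20),("grip",[(308,208),(384,206),(390,412),(316,412)],55),("screws",[(155,240),(540,220),(543,330),(167,349)],20)]:
    P=np.array([ray(KT,((u+.5)/f-.5+175,(v+.5)/f-.5+110),z) for u,v in pts])
    e=[P[(i+1)%4]-P[i] for i in range(4)]
    print(nm,P.mean(0),[round(float(np.linalg.norm(x)),1) for x in e],[round(float(np.degrees(np.arctan2(x[1],x[0]))),1) for x in e])
```

```text
plate [ 467.2 -336.5   20. ] [152.8, 66.5, 156.7, 61.6] [7.5, -82.2, -174.4, 94.3]
grip [ 466.3 -334.1   55. ] [18.7, 54.0, 19.2, 53.5] [4.9, -84.5, -176.6, 95.0]
screws [ 466.7 -336.4   20. ] [107.0, 31.9, 107.5, 31.9] [6.4, -82.4, -173.6, 96.8]
```

{"name": "carry_out", "arguments": {
  "series": [
    [0,-0.4,-3,0,0,2.7,9.1],
    [0,0,-3,0,0,0,9.1],
    [0,0,-2.5,0,0,0,9.1],
    [0,0,-1.5,0,0,0,9.1],
    [0,0,0,0,0,0,9.1]
  ]
}}

```text
time_s: 1.45
eef_pos: [469.1, -331.2, 46.8]
tool_rot: [-89.7, 0.2, 6.7]
force: [-0.6, 0.0, 0.2]
gripper_width: 91.3
```

{"name": "carry_out", "arguments": {
  "series": [
    [-0.5,-0.7,-0.6,0,0,-0.7,9.1],
    [0,0,0,0,0,0,9.1],
    [0,0,0,0,0,0,9.1]
  ]
}}

```text
time_s: 1.75
eef_pos: [464.0, -339.8, 41.6]
tool_rot: [-89.8, 0.1, 5.9]
force: [-0.1, -0.7, 0.2]
gripper_width: 90.7
```

Run:
```python
from h import *
import cv2
np.set_printoptions(precision=1,suppress=True)
s=get_state(); print(s["time_s"],s["eef_pos"],s["tool_rot"],s["force"])
im=vision.camera("wrist"); cv2.imwrite("pics/w2.png",im[:,:,::-1])
im=vision.camera("scene"); cv2.imwrite("pics/s2.png",cv2.resize(im[180:320,80:230,::-1],None,fx=4,fy=4,interpolation=cv2.INTER_CUBIC))
```

```text
1.75 [ 464.  -339.8   41.6] [-89.8   0.1   5.9] [-0.1 -0.7  0.2]
```

View pics/w2.png

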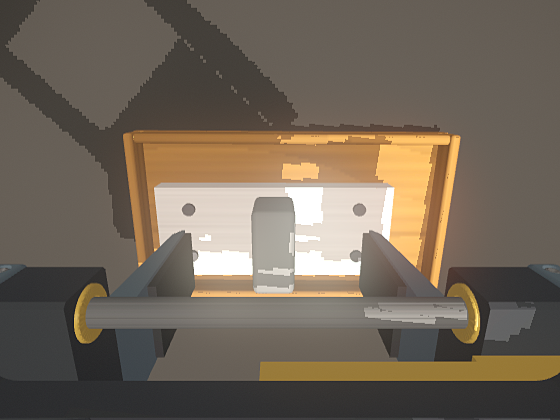

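View pics/s2.png

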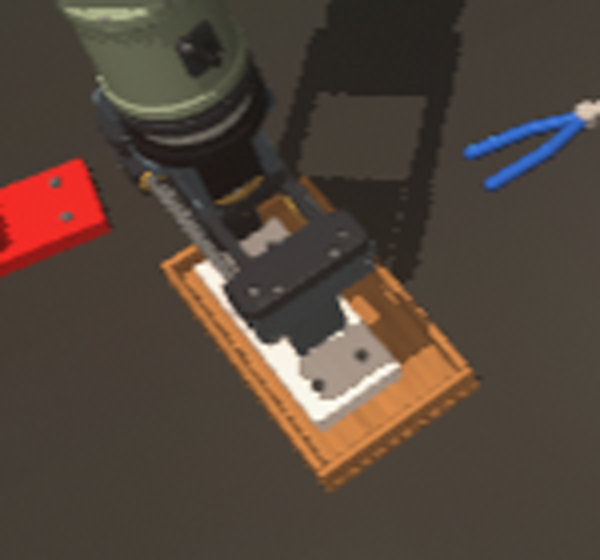

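Wrist view: the jaws straddle the grip, which is centred at about (274,245), and the plate edges are parallel to the jaws. Next I'll check the cross offset, then go down.

Run:
```python
from h import *
np.set_printoptions(precision=1,suppress=True)
KT=camT("wrist"); s=get_state(); R=Ro.from_euler("xyz",s["tool_rot"],degrees=True).as_matrix()
for nm,uv,z in [("grip far",(274,198),55),("grip near",(274,291),55),("plate far",(274,185),20),("plate near",(240,277),20),("screws TL",(189,210),20),("TR",(360,210),20),("BL",(193,256),20),("BR",(356,256),20),("plate L",(156,186),20),("plate R",(393,186),20),("gL",(253,230),55),("gR",(295,230),55)]:
    P=ray(KT,uv,z); print(nm,P,"tool",R.T@(P-s["eef_pos"]))
```

```text
grip far [ 461.2 -306.4   55. ] tool [  0.6 -13.2  33.4]
grip near [ 466.8 -360.8   55. ] tool [  0.5 -13.4 -21.3]
plate far [ 461.1 -307.6   20. ] tool [ 0.4 21.8 32.1]
plate near [ 444.8 -373.1   20. ] tool [-22.6  21.6 -31.4]
screws TL [ 409.2 -329.4   20. ] tool [-53.5  21.8  15.8]
TR [ 516.9 -318.1   20. ] tool [54.8 21.6 15.9]
BL [ 412.8 -361.    20. ] tool [-53.2  21.7 -16. ]
BR [ 519.8 -349.8   20. ] tool [ 54.4  21.5 -15.9]
plate L [ 388.3 -315.9   20. ] tool [-72.9  21.9  31.4]
plate R [ 534.6 -300.6   20. ] tool [74.2 21.6 31.5]
gL [ 451.8 -325.3   55. ] tool [-10.7 -13.3  15.6]
gR [ 474.2 -322.9   55. ] tool [ 11.8 -13.3  15.6]
```

{"name": "carry_out", "arguments": {
  "series": [
    [0.05,0,-1.0,0,0,0,9.1],
    [0,0,0,0,0,0,9.1],
    [0,0,0,0,0,0,9.1]
  ]
}}

```text
time_s: 2.15
eef_pos: [465.3, -340.1, 32.0]
tool_rot: [-89.9, -0.0, 5.9]
force: [-0.0, -0.0, 0.3]
gripper_width: 91.0
```

{"name": "carry_out", "arguments": {
  "series": [
    [0,0,-0.15,0,0,0,9.1],
    [0,0,0,0,0,0,1.5],
    [0,0,0,0,0,0,1.5],
    [0,0,0,0,0,0,1.5],
    [0,0,0,0,0,0,1.5],
    [0,0,0,0,0,0,1.5],
    [0,0,0,0,0,0,1.5],
    [0,0,0,0,0,0,1.5]
  ],
  "grip_force": 50
}}

```text
time_s: 2.95
eef_pos: [465.6, -340.0, 30.7]
tool_rot: [-89.9, -0.0, 6.0]
force: [0.5, 0.2, 0.3]
gripper_width: 37.7
```

{"name": "carry_out", "arguments": {
  "series": [
    [0,0,0,0,0,0,1.5],
    [0,0,0,0,0,0,1.5],
    [0,0,0,0,0,0,1.5],
    [0,0,0,0,0,0,1.5]
  ]
}}

```text
time_s: 3.35
eef_pos: [464.6, -339.9, 30.6]
tool_rot: [-89.9, 0.1, 6.0]
force: [-0.8, -0.1, 0.8]
gripper_width: 23.5
```

{"name": "carry_out", "arguments": {
  "series": [
    [0,0,0,0,0,0,1.5],
    [0,0,1,0,0,0,1.5],
    [0,0,1.5,0,0,0,1.5],
    [0,0,2,0,0,0,1.5],
    [0,0,2,0,0,0,1.5],
    [0,0,2,0,0,0,1.5],
    [0,0,0,0,0,0,1.5],
    [0,0,0,0,0,0,1.5]
  ]
}}

```text
time_s: 4.15
eef_pos: [463.5, -337.6, 117.6]
tool_rot: [-89.6, 0.2, 5.9]
force: [-0.1, 0.1, -4.1]
gripper_width: 23.5
```

Run:
```python
from h import *
import cv2
np.set_printoptions(precision=1,suppress=True)
s=get_state(); print(s["time_s"],s["eef_pos"],s["tool_rot"],s["force"],s["gripper_width"])
im=vision.camera("wrist"); cv2.imwrite("pics/w3.png",im[:,:,::-1])
```

```text
4.15 [ 463.5 -337.6  117.6] [-89.6   0.2   5.9] [-0.1  0.1 -4.1] 23.45172689497936
```

View pics/w3.png

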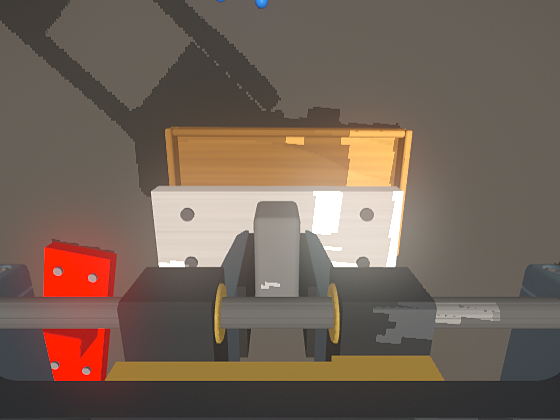

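The cover is held, and its screws show at (187,215), (366,215), (191,263) and (363,263). I'll compute the cover centre in the tool frame.

```bash
cat > incover.py <<'E'
from h import *
def tool_pts(pts,y):
    p=vision.camera_params("wrist"); K,H=p["mtx"],p["hand_eye"]
    out=[]
    for u,v in pts:
        d=H[:3,:3]@np.linalg.solve(K,[u,v,1]); o=H[:3,3]; out.append(o+d*(y-o[1])/d[1])
    return np.array(out)
E
python3 - <<'E'
from incover import *
np.set_printoptions(precision=1,suppress=True)
for y in (9.5,10.6,12):
    P=tool_pts([(187,214.5),(366,214.5),(191,263),(363,263),(152,188),(402,188)],y); print(P[:,[0,2]].tolist()); print(P[:4].mean(0))
s=get_state()
M=[595,-57.3]
print("move", M-s["eef_pos"][:2])
E
```

```text
[[-51.64408628584769, 16.846383711155923], [55.54687250833118, 16.845359143311995], [-51.54157367062457, -15.092733970475365], [56.09653775503763, -15.11815298606112], [-70.87753453061141, 33.15940964625922], [75.38719565366044, 33.174941511877236]]
[2.1 9.5 0.9]
[[-51.94370088796238, 16.48346916064743], [55.84976860608657, 16.482438833800174], [-51.840612058586146, -15.635175417319786], [56.40252347150913, -15.660737310896778], [-71.28525860849932, 32.88818914144007], [75.80161241620337, 32.90380831027219]]
[ 2.1 10.6  0.4]
[[-52.32502856338108, 16.02157791454573], [56.235272730502516, 16.020540258057864], [-52.221206370537246, -16.325555440576338], [56.79195983792738, -16.35129917886944], [-71.80418016217486, 32.542999408033886], [76.3290519321671, 32.558729690047564]]
[ 2.1 12.  -0.2]
move [131.3 280.5]
```

{"name": "carry_out", "arguments": {
  "series": [
    [1.2,1.7,0,0,0,5,1.5],
    [1.9,2.7,0,0,0,7.5,1.5],
    [2.0,2.9,0,0,0,8,1.5],
    [2.0,2.9,0,0,0,8,1.5],
    [2.0,2.9,0,0,0,8,1.5],
    [2.0,2.9,0,0,0,8,1.5],
    [2.0,2.9,0,0,0,8,1.5],
    [2.0,2.9,0,0,0,8,1.5]
  ]
}}

```text
time_s: 5.0
eef_pos: [611.3, -113.4, 105.9]
tool_rot: [-88.7, 0.7, 68.4]
force: [-0.3, 0.7, -3.2]
gripper_width: 23.4
```

{"name": "carry_out", "arguments": {
  "series": [
    [2.0,2.4,0.2,0,0,6.5,1.5],
    [1.5,2.0,0,0,0,5,1.5],
    [0.3,0.4,0,0,0,1,1.5],
    [0,0,0,0,0,0,1.5],
    [0,0,0,0,0,0,1.5]
  ]
}}

```text
time_s: 5.5
eef_pos: [648.8, -58.5, 99.7]
tool_rot: [-88.0, 0.7, 81.8]
force: [-0.1, 0.6, -2.9]
gripper_width: 23.2
```

Run:
```python
from h import *
import cv2
np.set_printoptions(precision=2,suppress=True)
s=get_state(); print(s["time_s"],s["eef_pos"],s["tool_rot"],s["force"],s["gripper_width"])
KT=camT("wrist"); np.savez("w4.npz",K=KT[0],T=KT[1])
im=vision.camera("wrist"); cv2.imwrite("pics/w4.png",im[:,:,::-1])
```

```text
5.5 [648.84 -58.48  99.73] [-88.     0.69  81.76] [-0.06  0.59 -2.89] 23.176296922296967
```

View pics/w4.png

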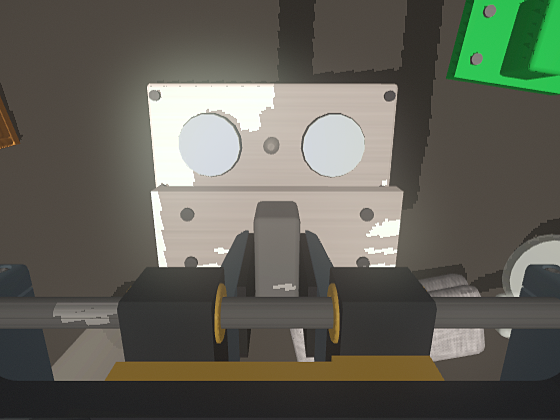

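The wrist view shows the pin near (271,145), the blanks at about (210,145) and (333,145), and the cover parallel below them. I'll zoom in to measure.

Run:
```python
import cv2
from h import *
t=cv2.imread("pics/w4.png")
cv2.imwrite("pics/w4c.png",cv2.resize(t[75:275,140:410],None,fx=2.9,fy=2.9,interpolation=cv2.INTER_CUBIC))
cv2.imwrite("pics/w4d.png",cv2.resize(t[120:170,245:300],None,fx=12,fy=12,interpolation=cv2.INTER_CUBIC))
s=get_state(); R=Ro.from_euler("xyz",s["tool_rot"],degrees=True).as_matrix(); print(R)
y=R[:,1]; a=np.cross(y,[0,0,-1]); print("level rotvec deg",np.degrees(a))
```

```text
[[ 0.1437021  -0.03647876 -0.98894844]
 [ 0.98954799 -0.0068411   0.14404156]
 [-0.01201995 -0.99931101  0.0351144 ]]
level rotvec deg [ 0.39196595 -2.09007894  0.        ]
```

View pics/w4c.png

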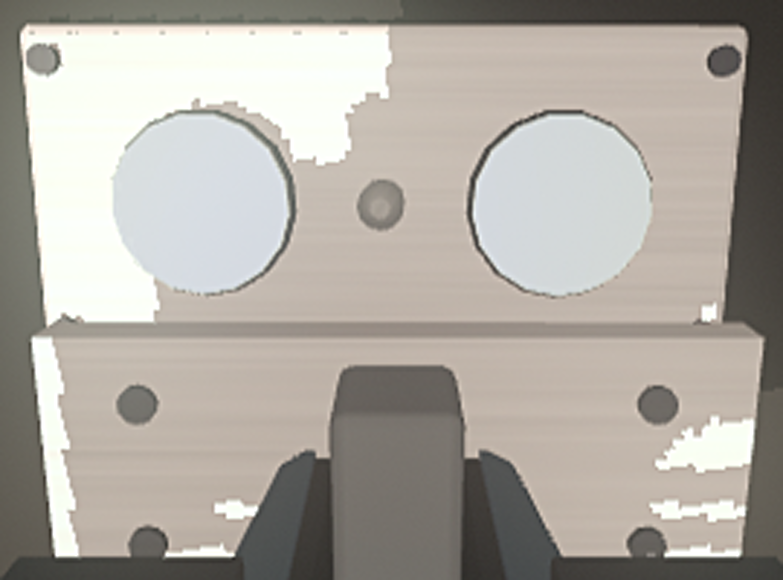

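View pics/w4d.png

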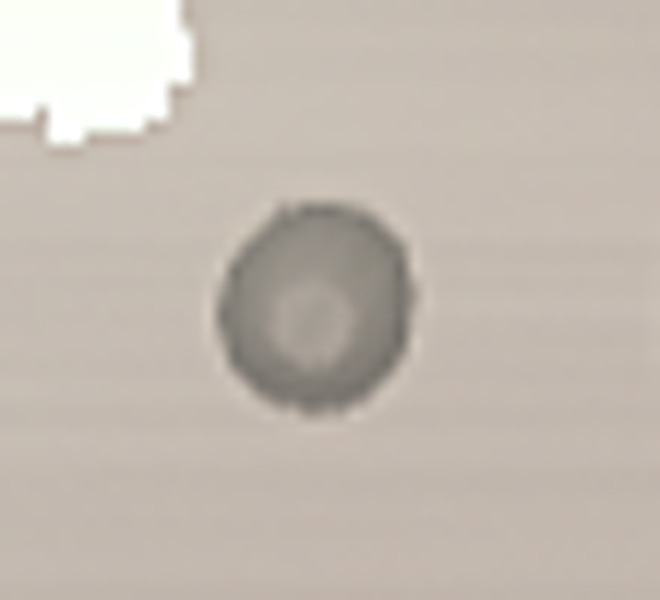

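{"name": "carry_out", "arguments": {
  "series": [
    [0,0,-0.8,0.4,-2.1,0,1.5],
    [0,0,-0.8,0,0,0,1.5],
    [0,0,0,0,0,0,1.5],
    [0,0,0,0,0,0,1.5]
  ]
}}

```text
time_s: 5.95
eef_pos: [646.5, -62.7, 83.1]
tool_rot: [-89.9, 0.1, 81.4]
force: [0.6, -0.4, -2.8]
gripper_width: 24.0
```

Run:
```python
from h import *
import cv2
np.set_printoptions(precision=2,suppress=True)
s=get_state(); print(s["time_s"],s["eef_pos"],s["tool_rot"],s["force"],s["gripper_width"])
KT=camT("wrist"); np.savez("w5.npz",K=KT[0],T=KT[1],p=s["eef_pos"],r=s["tool_rot"])
im=vision.camera("wrist")[:,:,::-1]; cv2.imwrite("pics/w5.png",im)
cv2.imwrite("pics/w5c.png",cv2.resize(im[70:275,140:410],None,fx=2.9,fy=2.9,interpolation=cv2.INTER_CUBIC))
im=vision.camera("scene")[:,:,::-1]; cv2.imwrite("pics/s5.png",cv2.resize(im[130:310,160:360],None,fx=3,fy=3,interpolation=cv2.INTER_CUBIC))
```

```text
5.95 [646.53 -62.72  83.06] [-89.93   0.06  81.36] [ 0.58 -0.37 -2.85] 23.991540677913886
```

View pics/w5c.png

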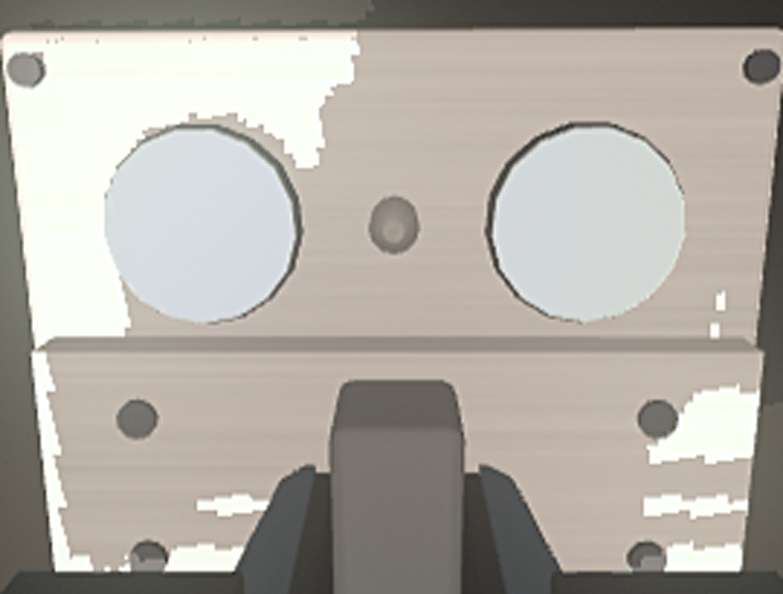

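View pics/s5.png

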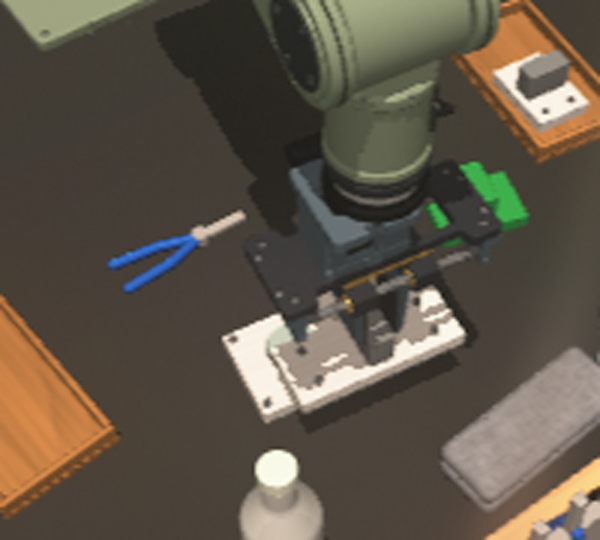

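```bash
cat > rel.py <<'E'
from incover import *
def rel(wfile,pin,blanks,screws,grip=None):
    np.set_printoptions(precision=2,suppress=True)
    d=np.load(wfile); KT=(d["K"],d["T"])
    c=tool_pts(screws,10.6); cc=c.mean(0)
    R=Ro.from_euler("xyz",d["r"],degrees=True).as_matrix()
    C=R@cc+d["p"]
    P=ray(KT,pin,41); B=np.array([ray(KT,b,34) for b in blanks])
    print("screw spread",c[1]-c[0]," centre tool",cc)
    print("cover",C,"pin",P,"blank mid",B.mean(0),"dist",np.linalg.norm(B[0]-B[1]))
    e=B[1]-B[0]; print("base ang",np.degrees(np.arctan2(e[1],e[0])),"tool yaw",d["r"][2])
    print("move by pin",(P-C)[:2],"by blanks",(B.mean(0)-C)[:2],"in tool pin",(R.T@(P-C)))
E
python3 - <<'E'
from rel import *
f=2.9
g=lambda u,v:((u+.5)/f-.5+140,(v+.5)/f-.5+70)
rel("w5.npz",g(394,229),[g(202,224),g(587,222)],[(187.2,214.7),(366.9,214.7),(191.2,262.9),(363.1,262.9)])
E
```

```text
screw spread [108.26   0.     0.06]  centre tool [-0.15 10.6  -0.72]
cover [647.21 -62.98  72.45] pin [596.14 -56.3   41.  ] blank mid [595.66 -56.16  34.  ] dist 90.16225396888099
base ang 81.68675085911667 tool yaw 81.35728007996241
move by pin [-51.07   6.68] by blanks [-51.55   6.82] in tool pin [-1.04 31.52 51.45]
```

```bash
for i in 1 2; do python3 - <<'E'
from h import *
for k in range(3): 
    H=vision.camera_params("wrist")["hand_eye"]; print(H[:3,3].round(2), Ro.from_matrix(H[:3,:3]).as_euler("xyz",degrees=True).round(2))
E
done
```

```text
[  -0.47 -186.19   80.5 ] [-1.0693e+02 -3.0000e-02  2.0000e-02]
[  -0.47 -186.19   80.5 ] [-1.0693e+02 -3.0000e-02  2.0000e-02]
[  -0.47 -186.19   80.5 ] [-1.0693e+02 -3.0000e-02  2.0000e-02]
[  -0.47 -186.19   80.5 ] [-1.0693e+02 -3.0000e-02  2.0000e-02]
[  -0.47 -186.19   80.5 ] [-1.0693e+02 -3.0000e-02  2.0000e-02]
[  -0.47 -186.19   80.5 ] [-1.0693e+02 -3.0000e-02  2.0000e-02]
```

Run:
```python
from h import *
d=np.load("w5.npz"); T=np.eye(4);T[:3,:3]=Ro.from_euler("xyz",d["r"],degrees=True).as_matrix();T[:3,3]=d["p"]
print((np.linalg.inv(T)@d["T"])[:3,3])
print(vision.camera_params("wrist"))
print(vision.camera_params("top")["T"][:3,3],vision.camera_params("scene")["T"][:3,3])
```

```text
[  -0.46467282 -186.1881202    80.49714704]
{'mtx': array([[344.02695722,   0.        , 276.5484613 ],
       [  0.        , 344.02695722, 206.21901378],
       [  0.        ,   0.        ,   1.        ]]), 'hand_eye': array([[ 9.99999864e-01,  5.02246077e-04, -1.43765195e-04,
        -4.65636055e-01],
       [ 2.83783884e-04, -2.91189240e-01,  9.56665430e-01,
        -1.86187220e+02],
       [ 4.38618581e-04, -9.56665341e-01, -2.91189343e-01,
         8.04979192e+01],
       [ 0.00000000e+00,  0.00000000e+00,  0.00000000e+00,
         1.00000000e+00]])}
[ 241.96843184  -21.29075064 1269.17148347] [1075.79880093 -398.40409883  921.36056957]
```

{"name": "carry_out", "arguments": {
  "series": [
    [-2.5,0.3,0,0,0,0.3,1.5],
    [-2.0,0.2,0,0,0,0,1.5],
    [-0.3,0.1,0,0,0,0,1.5],
    [0,0,0,0,0,0,1.5],
    [0,0,0,0,0,0,1.5]
  ]
}}

```text
time_s: 6.55
eef_pos: [601.5, -56.8, 85.0]
tool_rot: [-90.3, 0.0, 81.7]
force: [0.4, 0.1, -3.3]
gripper_width: 23.6
```

{"name": "carry_out", "arguments": {
  "series": [
    [-0.6,0.05,-0.5,0,0.3,0,1.5],
    [0,0,-0.5,0,0,0,1.5],
    [0,0,0,0,0,0,1.5],
    [0,0,0,0,0,0,1.5]
  ]
}}

```text
time_s: 6.95
eef_pos: [597.5, -56.4, 73.9]
tool_rot: [-90.1, 0.1, 81.7]
force: [-0.4, 0.3, -3.0]
gripper_width: 23.3
```

{"name": "carry_out", "arguments": {
  "series": [
    [-0.2,0,-0.3,0,0,0,1.5],
    [0,0,0,0,0,0,1.5],
    [0,0,0,0,0,0,1.5]
  ]
}}

```text
time_s: 7.25
eef_pos: [595.6, -56.5, 70.3]
tool_rot: [-90.1, 0.1, 81.7]
force: [-0.8, 0.9, -3.4]
gripper_width: 23.3
```

Run:
```python
from h import *
import cv2
np.set_printoptions(precision=2,suppress=True)
s=get_state(); print(s["time_s"],s["eef_pos"],s["tool_rot"],s["force"],s["gripper_width"])
im=vision.camera("wrist")[:,:,::-1]; cv2.imwrite("pics/w6.png",im)
im=vision.camera("scene")[:,:,::-1]; cv2.imwrite("pics/s6.png",cv2.resize(im[180:290,200:340],None,fx=5,fy=5,interpolation=cv2.INTER_CUBIC))
```

```text
7.25 [595.61 -56.46  70.35] [-90.09   0.09  81.68] [-0.76  0.93 -3.44] 23.336594021753317
```

View pics/w6.png

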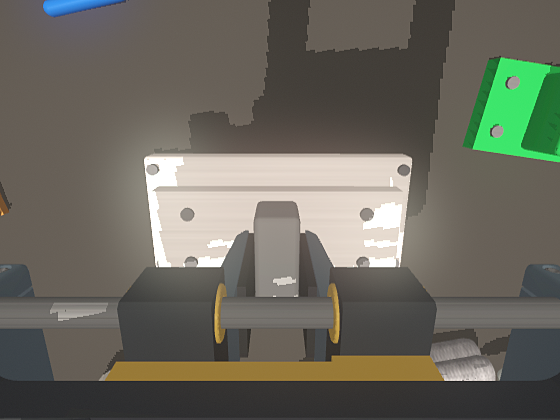

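View pics/s6.png

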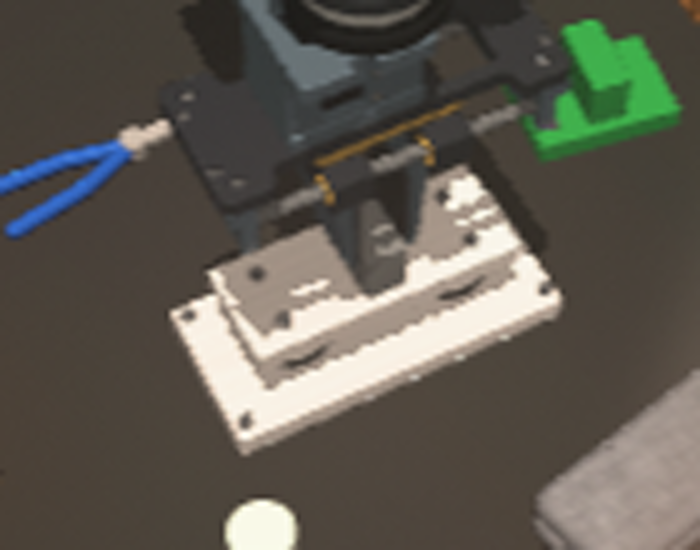

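Both views show the cover above the jig, parallel to it and with even margins. I'll go down slowly and watch the force.

{"name": "carry_out", "arguments": {
  "series": [
    [0,0.05,-0.3,0,0,0,1.5],
    [0,0,-0.2,0,0,0,1.5],
    [0,0,0,0,0,0,1.5]
  ]
}}

```text
time_s: 7.65
eef_pos: [595.7, -55.9, 65.2]
tool_rot: [-90.1, 0.1, 81.7]
force: [-0.7, -0.3, -2.9]
gripper_width: 23.4
```

{"name": "carry_out", "arguments": {
  "series": [
    [0,0,-0.2,0,0,0,1.5],
    [0,0,0,0,0,0,1.5]
  ]
}}

```text
time_s: 7.85
eef_pos: [595.6, -55.9, 63.0]
tool_rot: [-90.1, 0.1, 81.7]
force: [0.3, 0.2, -3.8]
gripper_width: 23.6
```

The underside should be at about 38 mm, below the pin tip, with no contact force, so the hole is over the pin. I'll continue.

{"name": "carry_out", "arguments": {
  "series": [
    [0,0,-0.2,0,0,0,1.5],
    [0,0,0,0,0,0,1.5],
    [0,0,-0.2,0,0,0,1.5],
    [0,0,0,0,0,0,1.5]
  ]
}}

```text
time_s: 8.25
eef_pos: [596.1, -56.0, 58.9]
tool_rot: [-90.2, 0.1, 81.7]
force: [-0.7, -0.1, -3.0]
gripper_width: 23.6
```

Next, I'll press with the grip at 60 N.

{"name": "carry_out", "arguments": {
  "series": [
    [0,0,-0.2,0,0,0,1.5],
    [0,0,-0.2,0,0,0,1.5],
    [0,0,0,0,0,0,1.5]
  ],
  "grip_force": 60
}}

```text
time_s: 8.55
eef_pos: [596.4, -56.0, 56.8]
tool_rot: [-90.2, 0.1, 81.7]
force: [-1.4, 0.3, 4.1]
gripper_width: 23.3
```

{"name": "carry_out", "arguments": {
  "series": [
    [0,0,-0.3,0,0,0,1.5],
    [0,0,-0.3,0,0,0,1.5],
    [0,0,-0.3,0,0,0,1.5]
  ]
}}

```text
time_s: 8.85
eef_pos: [596.7, -56.0, 52.5]
tool_rot: [-90.3, 0.1, 81.7]
force: [-8.1, 0.7, 30.5]
gripper_width: 23.6
```

{"name": "carry_out", "arguments": {
  "series": [
    [-0.1,0,-0.2,0,0.2,0,1.5],
    [-0.05,0,-0.2,0,0,0,1.5],
    [0,0,-0.2,0,0,0,1.5]
  ]
}}

```text
time_s: 9.15
eef_pos: [596.6, -56.0, 52.6]
tool_rot: [-90.5, 0.1, 81.7]
force: [-5.8, 0.6, 14.6]
gripper_width: 23.4
```

Run:
```python
from h import *
import cv2
np.set_printoptions(precision=2,suppress=True)
im=vision.camera("wrist")[:,:,::-1]; cv2.imwrite("pics/w7.png",im)
im=vision.camera("scene")[:,:,::-1]; cv2.imwrite("pics/s7.png",cv2.resize(im[180:290,200:340],None,fx=5,fy=5,interpolation=cv2.INTER_CUBIC))
s=get_state(); print(s["time_s"],s["eef_pos"],s["tool_rot"],s["force"],s["gripper_width"])
```

```text
9.25 [596.56 -56.    52.59] [-90.48   0.09  81.67] [-5.3   0.22 12.9 ] 23.505289001279447
```

View pics/w7.png

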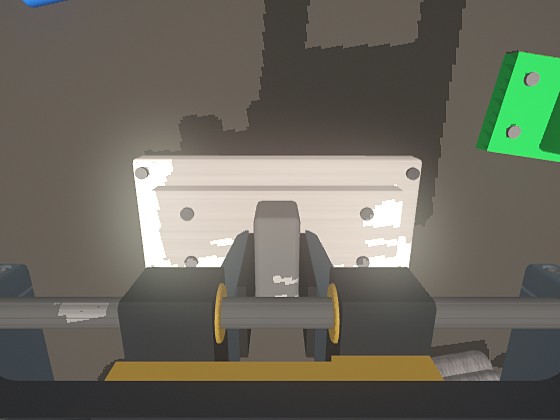

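View pics/s7.png

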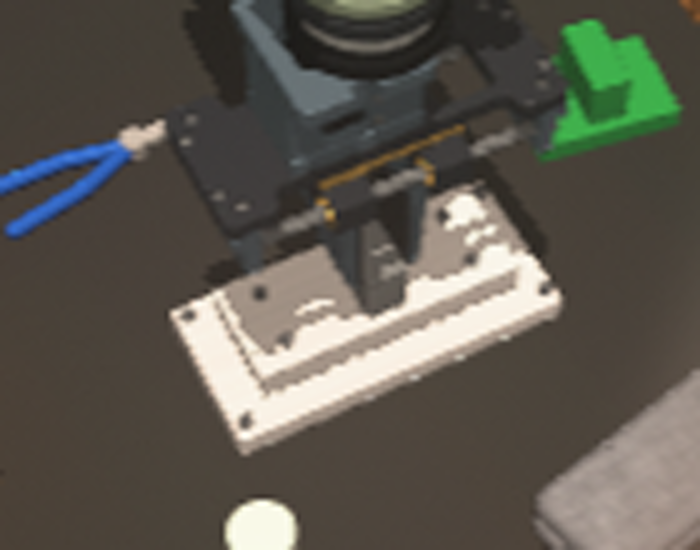

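{"name": "carry_out", "arguments": {
  "series": [
    [-0.1,0,-0.3,0,0.3,0,1.5],
    [-0.1,0,-0.3,0,0.3,0,1.5],
    [-0.1,0,-0.3,0,0.2,0,1.5]
  ]
}}

```text
time_s: 9.55
eef_pos: [596.5, -56.0, 52.6]
tool_rot: [-90.2, 0.2, 81.7]
force: [-3.6, 0.4, 16.8]
gripper_width: 23.7
```

Run:
```python
from h import *
import cv2
np.set_printoptions(precision=2,suppress=True)
for k in range(4):
    s=get_state(); print(s["time_s"],s["eef_pos"],s["tool_rot"],s["force"],s["gripper_width"])
    im=vision.camera("top")[:,:,::-1]
cv2.imwrite("pics/t8.png",im)
```

```text
9.55 [596.52 -56.04  52.58] [-90.23   0.15  81.66] [-3.58  0.37 16.82] 23.70883920755728
9.6 [596.51 -56.02  52.53] [-90.23   0.16  81.66] [-3.63  0.1  17.19] 23.715248383503887
9.65 [596.52 -56.05  52.55] [-90.24   0.15  81.66] [-4.58  0.88 17.  ] 23.64221594760473
9.7 [596.52 -56.03  52.57] [-90.24   0.15  81.66] [-3.84  1.36 17.45] 23.489885932283798
```

View pics/t8.png

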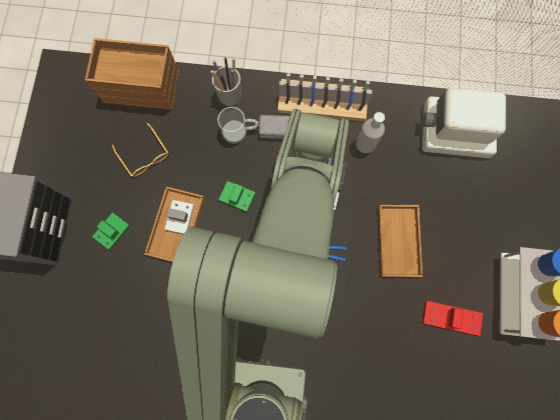

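The top view shows tray_a empty, the short cover still in its tray at (179,216), and the bystanders I can see in their places. The screwdriver and most of the jig are hidden by the arm. The push is steady, so I'm handing the job in.

Run:
```python
from h import *
print(order.close_job()); s=get_state(); print(s["time_s"],s["eef_pos"],s["force"],s["gripper_width"])
```

```text
the job is handed in; nothing more can be done
None
the job is handed in; nothing more can be done
```

I took the long cover by its grip out of its tray and lowered it over the jig's pin. I then pressed it fully down and handed the job in at about 9.7 s, still gripping it at 60 N.

**Last checks:**
- **Seating:** the underside came out at about 28 mm, which is the fully pressed height. It had passed below the pin tip with no contact force, so the hole is over the pin. The pictures show the cover flat and parallel to the jig.
- **Push and grip:** the upward force held steady at about 17 N over the last readings, so roughly 20 N on the pads with the cover's weight. Finger opening stayed at 23.5–23.7 mm.
- **Alignment:** tilt was about 0.3°, and the jig's long axis measured within about 0.3° of the cover's.
- **Other things:** the short cover is still in its tray. The bystanders visible in the last top view looked unmoved, but the arm hid the screwdriver, so I did not check it at the end.

**What disagreed or was not settled:**
- The wrist camera's calibration differed by 2–3 mm between the start and later readings, so I aligned from pin and cover positions taken in the same picture.
- The overhead and scene cameras disagreed by up to 8 mm in x on the pin position. Their average was within about 2 mm of the wrist camera's result.
- A small sideways force of about 4 N from the pin remained at the end.
- The job close reported no verdict, and I could not take readings after it.

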